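# Ready the leak tester: rock the bung out, set range four

## Robot

A 7-joint arm with a two-finger parallel gripper is mounted at the origin on a cart in front of the work surface, level with it; the furniture and walls round the work are solid. World frame = base frame: x ahead of the robot, y to its left, z up, the work surface at z = 0. Lengths are in m, angles in rad, forces in N, time in s.
With the tool pointing down it reaches from about 0.35 to 0.9 m from the base axis. Payload 19.9 kg.
Tool frame: the origin (TCP) lies midway between the tips of the shut fingers; the grasp point (between the pads) lies 19 mm behind it; z points along the fingers, y is the line along which they close (so a half turn about z gives the same grasp; the last joint's range is limited). The gripper opens to 94 mm and grips with 3 to 60 N. Pads are 16 mm wide; open, the fingers measure 119 mm over their backs; the gripper's body (75 mm by 177 mm) begins 78 mm behind the grasp point.
Start: joints at [-1.194, 0.417, -0.01, 1.614, 0.005, 1.111, -0.053], TCP at [0.254, 0.571, 0.205] pointing down, gripper open.
Joint ranges: [-2.81, 2.81], [-0.39, 2.02], [-1.27, 1.25], [0.06, 2.57], [-1.19, 4.33], [0.19, 2], [-2.82, 2.82]. Speed limits (rad/s): [1.89, 1.89, 2.39, 2.39, 3.01, 3.01, 3.01].

## Interface

Orientations are given as a 3x3 rotation matrix whose columns are the frame's x, y, z axes.
In Python, from cell import sensors, eyes, manip gives the robot as it stands. The module is installed in compiled form; this text tells all that it offers.
- The arm moves only by the tool send_rows, never from a script. Its argument "targets" is one flat list of numbers, 7 for each row, row after row: the turn, a rotation vector about the tool's x, y, z in degrees, then the shift along the tool's x, y, z in cm, then the closure, from -1 (fully open) to 1 (shut). In form: [ax, ay, az, tx, ty, tz, gripper, ax, ay, az, tx, ty, tz, gripper, ...]. A call has 1 to 20 rows; each row shifts and turns the commanded pose from where the row before left it, along the tool's axes as they then stand; what a row does not reach is not made up. A row lasts 1/10 s, in which the tool goes at most 50 mm and 8.59 degrees, less where a joint would pass 70% of its speed; a pose out of reach is approached as far as the arm can. A call is refused whole if a number of a shift passes 5 or a number of a turn 8.59, either way. A call with a gripper value outside its range is refused whole. The fingers move at their own pace and stop on an object; "force" is the grip in N (left out, the last holds). Time passes only in rows, so rows that do not move let the fingers close. It gives the time, the measured TCP pose, the force, the opening and the grip force at its end, in the units of the state.
- sensors.observe(): the state, without advancing time (a new reading comes with each control period).
- eyes.grab_frame(name): name is "scene" or "side" or "wrist"; returns a dict with "color" (384x512x3 uint8, red, green, blue), "intrinsics" (3x3 intrinsics, pixels), "k1" (the pictures are not rectified: a ray, as slopes to the right and down, at radius r is drawn at 1 + k1 r^2 times it, then the intrinsics apply), "eye" and "attitude" of the camera in the world; the wrist camera has in their place "T_tool_cam" (4x4, takes a point from camera to tool coordinates, whose origin is the TCP and whose axes are the flange's). Camera axes: x right, y down, z forward; pixel columns grow to the right and rows downward; lengths in m; the calibration is good to about 2 mm. A picture is of the moment at which its call begins: read the wrist's pose just before it. There is no depth.
- manip.job_done(): hands the job in; it is judged then, once.
The state is a dict: "time": time; "q": joint angles; "qd": joint speeds; "effort": joint torques, N m; "tool_pos": TCP position; "eef_rot": TCP orientation; "contact_force": force on the tool from outside, world axes, zero at the start; "torque": the same for the moment, N m; "opening": finger opening in m; "grip_force": force on a finger pad.
Only numpy, scipy, OpenCV 4.12 (cv2) and the standard library are available. Lean on these libraries where they do the work, as an engineer would, in place of code of your own. Each camera call takes 0.05 s, during which the arm holds its last target. There are 200 camera calls.

## Task

Get the bench leak tester ready for a run: draw the tight rubber bung out of the test port on its top, rocking it from side to side as you pull so that the tester is neither lifted nor dragged about, and drop the bung into the jar that has no lid. Then turn the selector knob on the sloping panel clockwise to its fourth range, which is four clicks up from the off stop, without running past it, and let go.

Things in the scene. Friction and masses are not known exactly. Their poses are not given: they have to be found in the camera images.
- tester: Grey bench leak tester, black cheeks, 207 x 221 x 143 mm (x, y, z), loose, 3.2 kg. Origin: centre of its underside; x from low front to back, y left, z up. Front 46 mm high, then a panel sloping 35 degrees up to a flat deck 139 mm high at the back. Gauge (68 mm wide, 11 mm high) on the panel 98 mm left of the knob's axis; two hose barbs 22 mm high on the deck, 78 mm left and right of the port.
- test_port (a point): Centre of the rim of the test port, an upright aluminium collar (35 mm outside, 27 mm bore) amid the deck, rim 21 mm above the deck, 160 mm above the bench. z: port axis, up; axes as the tester's. Sprung rubber lips 5 mm below the rim clasp the bung: a straight pull lifts the tester's back edge (at about 30 N) before they let go; while the bung is rocked they slip at about 10 to 15 N.
- bung: Black rubber bung, 40 g, 48 mm long. Origin: bottom of its stem, z along it to the grip. Stem 18 mm across, 16 mm long, in the port; flange 28 mm across (16 to 19 mm up) on the rim; round grip 22 mm across (19 to 48 mm up). Loose, but tight in the port until raised 11 mm. Rocking: tilt it about the rim 6 to 9 degrees (at least 3) to one side, then the other, rising 1 to 1.5 mm each swing.
- bung_grip (a point): Point on the bung's axis 40 mm above the bottom of its stem (21 mm above the top of the flange, 8 mm below the top of the grip): where to pinch it. Axes as the bung's.
- bung_mid (a point): Middle of the bung's length, on its axis, 24 mm above the bottom of its stem. Axes as the bung's.
- open_jar: White plastic jar without a lid, 68 mm across, 78 mm high, 55 g, loose, upright; the only open one of three jars standing in a group. Mouth about 48 mm across, inner floor 5 mm up. Origin: centre of the underside, z up.
- lidded_jar_a: White jar with its lid on, 68 mm across, 84 mm high, 55 g, loose; a bystander. Origin: centre of the underside, z up.
- lidded_jar_b: White jar with its lid on, the same as lidded_jar_a; a bystander. Origin: centre of the underside, z up.
- selector (a joint): Angle (rad) of the black pointer knob on the right of the panel: 0 at the off stop (broad short mark, fully anticlockwise), growing clockwise seen from outside. A detent every 0.349 rad (20 degrees): off and ranges 1 to 6, a dark tick at each; range 4 is 1.396. Starts at off, range 1 or 2. A click takes about 0.13 N m; let go, the knob settles into the nearest position.
- selector_grip (a point): Point on the knob's axis to pinch it at, 27 mm above the panel. x: where the pointer points; z: knob axis out of the panel, tilted 35 degrees from vertical towards the tester's front. The knob is a bar 43 mm long along x, 12.5 mm thick along y, 5 to 31 mm above the panel, on a skirt 43 mm across and 6 mm high; a white line marks the pointer end.

How it is judged:
On the way, in this order (a step that is already met when the one before it is completed fails the run):
1. the bung has been rocked at least 3 degrees while still seated, raised less than 6 mm (angle between the z axis of bung_mid and the z axis of test_port, either way round above 0.05 rad and z of bung_mid in the frame of test_port below 0.014 m), for 0.02 s.
2. the bung is clear of the port (z of bung_mid in the frame of test_port above 0.03 m), for 0.1 s.
3. the bung lies in the open jar (horizontal distance between bung_mid and open_jar below 0.03 m and z of bung_mid in the frame of open_jar between 0 and 0.062 m), for 0.2 s.
4. the selector stands at range 4 (value of joint selector between 1.276 and 1.516 rad), for 0.2 s.
At the end, for the whole second after the job is handed in: The bung lies at rest inside the open jar (its middle within 30 mm of the jar's axis and between 0 and 62 mm above the jar's underside), the jar stands upright on the bench (within 0.15 rad), the tester stands level on its feet, and the selector rests at range 4 (1.396 rad, within 0.12 rad) (all of step 3 and all of step 4 and angle between open_jar's own z axis and vertical below 0.15 rad and height (world z) of open_jar below 0.01 m and angle between tester's own z axis and vertical below 0.05 rad and linear speed of each of bung, open_jar, tester below 0.03 m/s and velocity of joint selector between -0.1 and 0.1 rad/s); the robot touches nothing.
It fails at once if the tester is lifted: its port rises more than 7 mm (height (world z) of test_port above 0.167 m).
It fails at once if the tester is dragged about: its port moves more than 40 mm (distance of test_port from where it was at the start of the episode above 0.04 m).
It fails at once if the selector is run past range 4, more than half a click (value of joint selector above 1.6 rad).
It fails at once if a jar is knocked over (angle between any of open_jar, lidded_jar_a, lidded_jar_b's own z axis and vertical above 0.5 rad).
It fails at once if a lidded jar is pushed more than 50 mm (distance of any of lidded_jar_a, lidded_jar_b from where it was at the start of the episode above 0.05 m).
It also fails if it takes over 62 s, if anything falls off the work surface, if the arm or the gripper's body presses on something with over 40 N, if the wrist force passes 120 N, or if a joint passes its speed limit or range.

## Working session

There is one attempt and no reset: what is moved stays moved. The work goes in short steps, Python scripts to look and compute and a tool call to move; the robot and the scene stay as the last step left them, time stands still between calls to the robot, and variables do not carry over. Pictures are saved under pics/ and viewed, at most 10 in all, crops included, and the job is handed in when it is done.

Besides the shell and the picture viewer there is one more tool, called after "Emit:" as name(argument=value, ...) on one line, values as JSON. send_rows: Moves the arm, as the interface text tells. Its arguments: {"type":"object","properties":{"targets":{"type":"array"},"force":{"type":"number"}},"required":["targets"]}

```bash
mkdir -p pics
cat > h.py <<'E'
import numpy as np, cv2
from cell import sensors, eyes, manip
def grab(n):
    s=sensors.observe(); f=eyes.grab_frame(n)
    if n=='wrist':
        T=np.eye(4);T[:3,:3]=s['eef_rot'];T[:3,3]=s['tool_pos'];T=T@np.array(f['T_tool_cam'])
        f['R'],f['c']=T[:3,:3],T[:3,3]
    else: f['R'],f['c']=np.array(f['attitude']),np.array(f['eye'])
    return f
def ray(f,p):
    K=np.array(f['intrinsics']);k=f['k1']
    d=(np.array(p,float)-K[:2,2])/[K[0,0],K[1,1]];u=d.copy()
    for _ in range(30):u=d/(1+k*(u@u))
    v=f['R']@np.r_[u,1];return v/np.linalg.norm(v)
def plane(f,p,z):
    v=ray(f,p);return f['c']+v*(z-f['c'][2])/v[2]
def tri(*fp):
    A=0;b=0
    for f,p in fp:
        v=ray(f,p);P=np.eye(3)-np.outer(v,v);A=A+P;b=b+P@f['c']
    X=np.linalg.solve(A,b);return X,[np.linalg.norm((np.eye(3)-np.outer(ray(f,p),ray(f,p)))@(X-f['c'])) for f,p in fp]
def proj(f,X):
    c=f['R'].T@(np.array(X)-f['c']);u=c[:2]/c[2];u=u*(1+f['k1']*(u@u));K=np.array(f['intrinsics']);return u*[K[0,0],K[1,1]]+K[:2,2]
def save(f,n):cv2.imwrite('pics/'+n,f['color'][:,:,::-1])
E
python3 - <<'E'
from h import *
import pickle
F={n:grab(n) for n in('scene','side','wrist')}
pickle.dump(F,open('f0.pkl','wb'))
for n in F: print(n,F[n]['c'],F[n]['R'].tolist(),F[n]['intrinsics'],F[n]['k1'])
cv2.imwrite('pics/a.png',F['scene']['color'][:,:,::-1]);cv2.imwrite('pics/b.png',F['side']['color'][:,:,::-1])
cv2.imwrite('pics/w.png',F['wrist']['color'][:,:,::-1])
print(sensors.observe())
E
```

```text
scene [ 0.09522371 -0.044415    0.78589602] [[0.5736054495185193, -0.6196532343251719, 0.5357300229341372], [-0.819124053270301, -0.4367456985295461, 0.37187226324367373], [0.003545932414855336, -0.6521373045657582, -0.7580925816528064]] [[372.10568372   0.         258.82036411]
 [  0.         372.10568372 193.42598889]
 [  0.           0.           1.        ]] -0.005462435093768803
side [ 0.10766832 -0.3559791   0.66118915] [[0.8082763187234915, -0.32320155560302344, 0.4921688196610858], [-0.588766044394587, -0.4530549458503194, 0.6693995525906148], [0.006628541223514263, -0.8308320952493048, -0.5564836852459363]] [[404.88977233   0.         254.13607681]
 [  0.         404.88977233 183.9890398 ]
 [  0.           0.           1.        ]] 0.02949252015592222
wrist [0.17851655 0.60438691 0.38515754] [[0.4066110813376487, 0.8769754108359612, 0.25608896368746925], [0.9136009751257064, -0.3900557676424589, -0.1148466646368448], [-0.0008287235871592277, 0.2806610534398137, -0.9598065879640892]] [[266.12344977   0.         254.56808651]
 [  0.         266.12344977 192.09601634]
 [  0.   
[... 190 characters left out ...]
ay([ 1.69832758e-03, -6.07352222e-04,  2.51460212e-03, -4.33535042e-03,
        1.12028807e-03, -1.96988603e-04,  1.83034318e-05]), 'effort': array([ 1.10792749e-03, -8.51539207e+01,  6.38891850e-01, -4.26137137e+01,
       -4.88520891e-02,  1.71307364e-02,  1.39651402e-04]), 'tool_pos': array([0.25405885, 0.57069523, 0.20495063]), 'eef_rot': array([[-9.13586287e-01,  4.06644788e-01, -3.33763671e-04],
       [ 4.06644918e-01,  9.13585809e-01, -9.37692804e-04],
       [-7.63861383e-05, -9.92386589e-04, -9.99999505e-01]]), 'contact_force': array([-0.12209157, -0.35135482,  0.06761395]), 'torque': array([ 0.04125589,  0.00055172, -0.01399835]), 'grip_force': 0.0, 'opening': 0.09392465189898315}
```

View pics/a.png

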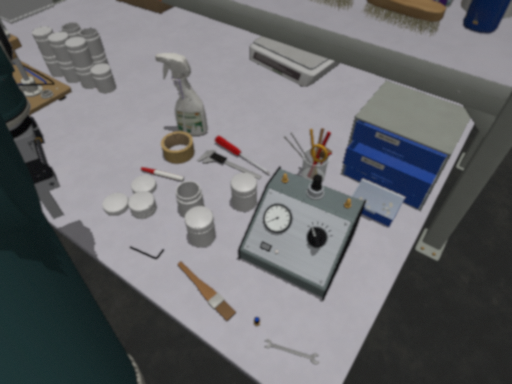

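View pics/b.png

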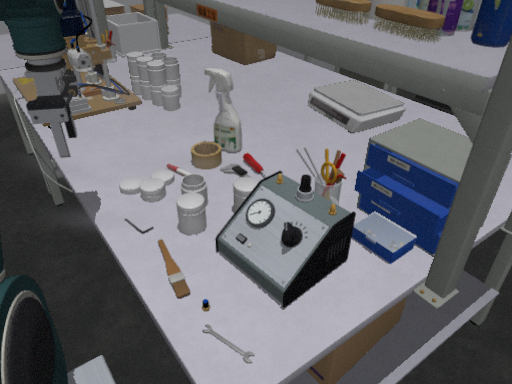

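The scene view shows the bung at about (317,184), knob (316,237), gauge (277,217), and open jar (190,190). In the side view the bung is at (305,186), knob (291,234), and open jar (194,185). I'll enlarge the crops next.

Run:
```python
import pickle,cv2,numpy as np
F=pickle.load(open('f0.pkl','rb'))
def c(n,x,y,w=100,h=150,s=4):
    return cv2.resize(F[n]['color'][y:y+h,x:x+w,::-1],None,fx=s,fy=s,interpolation=cv2.INTER_CUBIC)
def g(im,x,y,s=4):
    for k in range(0,im.shape[1],20*s): cv2.putText(im,str(x+k//s),(k,10),0,.35,(0,0,255),1);cv2.line(im,(k,0),(k,4),(0,0,255),1)
    for k in range(0,im.shape[0],20*s): cv2.putText(im,str(y+k//s),(0,k+4),0,.35,(0,0,255),1)
    return im
cv2.imwrite('pics/c.png',np.hstack([g(c('scene',262,160),262,160),g(c('side',240,165),240,165)]))
cv2.imwrite('pics/d.png',np.hstack([g(c('scene',165,165,100,100),165,165),g(c('side',165,160,100,100),165,160)]))
```

```text
(no output)
```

View pics/c.png

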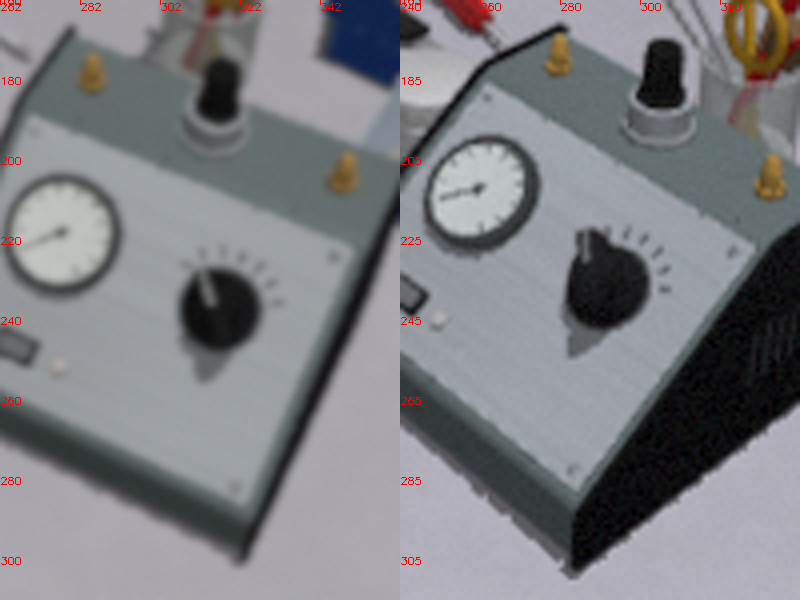

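View pics/d.png

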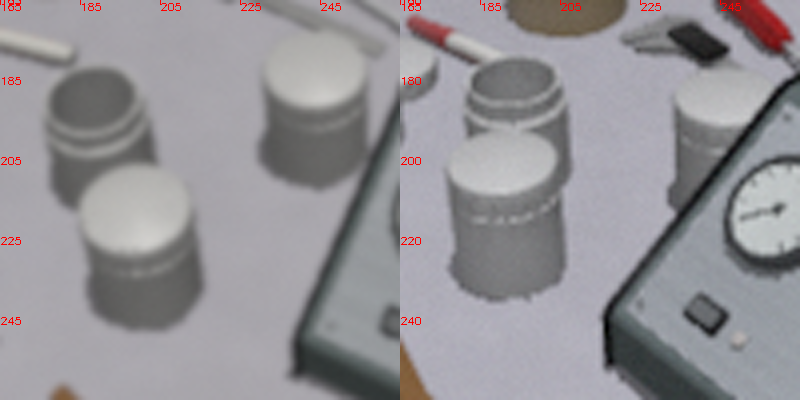

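The crops show the bung top at about scene (317,177) and side (306,177). The open jar mouth is at about (189,189) and (194,180.5). The pointer line is towards the upper left, near the off end of the scale. I'll triangulate these and fit the tester's frame.

```bash
cat > m.py <<'E'
from h import *
import pickle
from scipy.spatial.transform import Rotation as Ro
F=pickle.load(open('f0.pkl','rb'));S,D=F['scene'],F['side']
P=dict(barbL=((285,174.2),(279.8,174.2)),barbR=((348.7,198.7),(333,204.5)),bung=((317.2,177),(306.2,177)),TL=((270.7,192.5),(261.8,188)),TR=((345.2,224),(323.2,227.8)),BR=((321,281.7),(282.8,282)),gauge=((277.5,218.2),(259.8,212.2)),corner=((322.7,300),(283.2,308)),jar=((188.7,188.7),(193.8,180.5)),ja=((199.2,216),(190.8,200)),jb=((244,182),(247,183.7)))
X={k:tri((S,a),(D,b)) for k,(a,b) in P.items()}
for k in X: print(k,X[k][0].round(4),np.round(X[k][1],4))
E
python3 - <<'E'
from m import *
g=lambda k:X[k][0]
y=(g('barbL')-g('barbR'))+(g('TL')-g('TR'));yaw=np.arctan2(-y[0],y[1]);print('yaw',np.degrees(yaw))
y2=g('TR')-g('BR');print('yaw from x',np.degrees(np.arctan2(y2[1],y2[0])),'slope',np.degrees(np.arctan2(y2[2],np.hypot(*y2[:2]))),np.linalg.norm(y2), np.linalg.norm(g('TL')-g('TR')),np.linalg.norm(g('barbL')-g('barbR')))
E
```

```text
barbL [0.6244 0.248  0.1574] [0.001 0.001]
barbR [0.642  0.0933 0.1567] [0.0003 0.0003]
bung [0.6345 0.1719 0.1858] [0.0011 0.0011]
TL [0.5773 0.2552 0.1327] [0.0019 0.0019]
TR [0.5981 0.0738 0.1278] [0.0011 0.0011]
BR [0.486  0.0611 0.052 ] [0.0009 0.0009]
gauge [0.5395 0.2109 0.1077] [0.0012 0.0012]
corner [ 0.4763  0.0439 -0.0012] [0.0005 0.0005]
jar [0.5115 0.4642 0.0681] [0.0002 0.0002]
ja [0.4559 0.3783 0.0781] [0.0004 0.0004]
jb [0.607  0.3563 0.0783] [0.0016 0.0016]
yaw 6.5362433225876755
yaw from x 6.4416122864444825 slope 33.864839810279555 0.1359371988310724 0.18265745152541876 0.15571153816683517
```

Run:
```python
from m import *
def pl(f,a,b):n=np.cross(ray(f,a),ray(f,b));return n/np.linalg.norm(n)
n1=pl(S,(260,24),(480,112));n2=pl(D,(200,17),(450,95))
d=np.cross(n1,n2);d/=np.linalg.norm(d)
p=np.linalg.lstsq(np.array([n1,n2]),np.array([n1@S['c'],n2@D['c']]),rcond=None)[0]
for y in(0,.3,.6):print('rail',p+d*(y-p[1])/d[1])
print('scissor',tri((S,(322,142)),(D,(329,160))))
print('pencil',tri((S,(311,130)),(D,(327,152))))
print('wrist T',F['wrist']['T_tool_cam'])
s=sensors.observe();R=s['eef_rot'];t=s['tool_pos']
print(R.T@(np.array([.615,.17,.32])-t))
```

```text
barbL [0.6244 0.248  0.1574] [0.001 0.001]
barbR [0.642  0.0933 0.1567] [0.0003 0.0003]
bung [0.6345 0.1719 0.1858] [0.0011 0.0011]
TL [0.5773 0.2552 0.1327] [0.0019 0.0019]
TR [0.5981 0.0738 0.1278] [0.0011 0.0011]
BR [0.486  0.0611 0.052 ] [0.0009 0.0009]
gauge [0.5395 0.2109 0.1077] [0.0012 0.0012]
corner [ 0.4763  0.0439 -0.0012] [0.0005 0.0005]
jar [0.5115 0.4642 0.0681] [0.0002 0.0002]
ja [0.4559 0.3783 0.0781] [0.0004 0.0004]
jb [0.607  0.3563 0.0783] [0.0016 0.0016]
rail [6.79116021e-01 2.77555756e-17 4.36078498e-01]
rail [0.78839202 0.3        0.38817155]
rail [0.89766802 0.6        0.3402646 ]
scissor (array([0.7713695 , 0.23242531, 0.15531305]), [np.float64(0.002149088587592749), np.float64(0.0021490885875926928)])
pencil (array([0.82276506, 0.28996587, 0.13363605]), [np.float64(0.0005714587783854871), np.float64(0.0005714587783854627)])
wrist T [[ 4.21822597e-05 -9.59835182e-01 -2.80564470e-01  8.26943818e-02]
 [ 9.99999978e-01 -1.67265903e-05  2.07570932e-04 -1.19518288e-04]
 [-2.03926771e-04 -2.80564473e-01  9.59835160e-01 -1.80243009e-01]
 [ 0.00000000e+00  0.00000000e+00  0.00000000e+00  1.00000000e+00]]
[-0.49270035 -0.21940881 -0.11479405]
```

View pics/w.png

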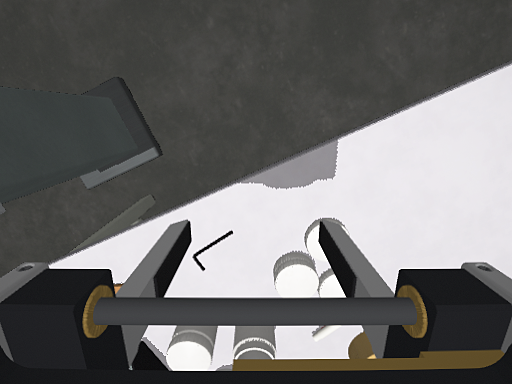

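The wrist view shows the fingertips near row 222 and the gripper bar below row 298. The jars sit at the lower centre. I'll raise, turn, and move the wrist camera over to the tester.

Emit:
send_rows(targets=[0, 0, -7.6, 0, 0, -2.4, -1, 0, 0, -7.6, 0, 0, -2.4, -1, 0, 0, -7.6, 0, 0, -2.4, -1, 0, 0, -7.6, 0, 0, -2.4, -1, 0, 0, 0, -1.7, -2.95, 0, -1, 0, 0, 0, -1.7, -2.95, 0, -1, 0, 0, 0, -1.7, -2.95, 0, -1, 0, 0, 0, -1.7, -2.95, 0, -1, 0, 0, 0, -1.7, -2.95, 0, -1, 0, 0, 0, -1.7, -2.95, 0, -1, 0, 0, 0, -1.7, -2.95, 0, -1, 0, 0, 0, -1.7, -2.95, 0, -1, 0, 0, 0, -1.7, -2.95, 0, -1, 0, 0, 0, -1.7, -2.95, 0, -1, 0, 0, 0, -1.7, -2.95, 0, -1, 0, 0, 0, -1.7, -2.95, 0, -1, 0, 0, 0, -1.7, -2.95, 0, -1, 0, 0, 0, -1.7, -2.95, 0, -1, 0, 0, 0, -1.7, -2.95, 0, -1, 0, 0, 0, 0, 0, 0, -1])

```text
time: 2.15
tool_pos: [0.5588, 0.1552, 0.3011]
eef_rot: [[-0.994, -0.106, 0.0], [-0.106, 0.994, -0.002], [0.0, -0.002, -1.0]]
contact_force: [-0.8, 0.2, 0.1]
opening: 0.0937
grip_force: 0.0
```

Run:
```python
from h import *
import pickle
w=grab('wrist');pickle.dump(w,open('w1.pkl','wb'))
cv2.imwrite('pics/w1.png',cv2.resize(w['color'][:,:,::-1],(800,600),interpolation=cv2.INTER_CUBIC));s=sensors.observe();print(s['tool_pos'],s['eef_rot'])
```

```text
[0.55764415 0.15769844 0.30106034] [[-9.94129654e-01 -1.08194472e-01 -4.31731024e-04]
 [-1.08194059e-01  9.94129398e-01 -8.86322710e-04]
 [ 5.25091721e-04 -8.34408957e-04 -9.99999514e-01]]
```

View pics/w1.png

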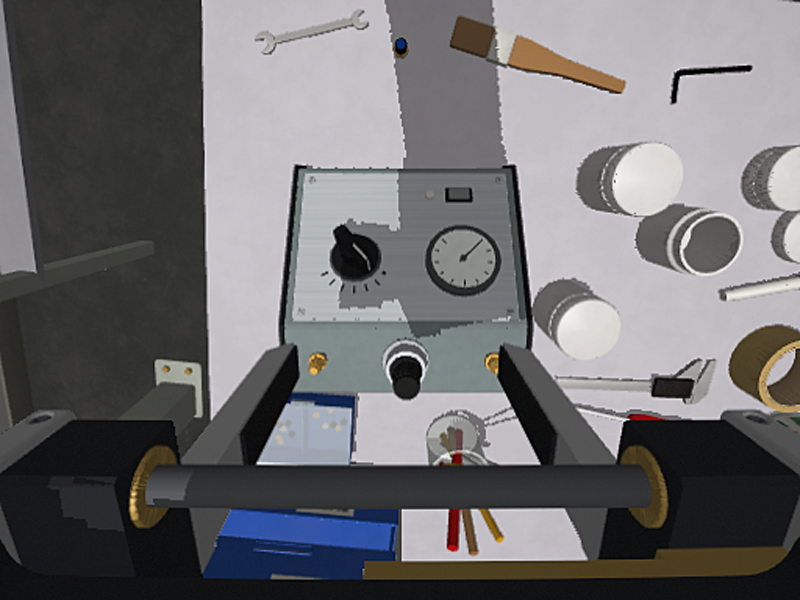

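The wrist view shows the tester squarely: knob at (353,258), bung (404,375), gauge (463,260), and open jar mouth (708,243), in 800x600 pixels. I'll zoom in on the knob and bung for exact pixels.

Run:
```python
import pickle,cv2,numpy as np
w=pickle.load(open('w1.pkl','rb'))['color'][:,:,::-1]
def c(x,y,w_,h_,s):
    im=cv2.resize(w[y:y+h_,x:x+w_],None,fx=s,fy=s,interpolation=cv2.INTER_CUBIC)
    for k in range(0,w_,10):cv2.putText(im,str(x+k),(k*s,10),0,.35,(0,0,255),1);cv2.line(im,(k*s,0),(k*s,5),(0,0,255),1)
    for k in range(0,h_,10):cv2.putText(im,str(y+k),(0,k*s+4),0,.35,(0,0,255),1)
    return im
cv2.imwrite('pics/e.png',np.hstack([c(200,140,50,56,8),c(234,205,50,56,8)]))
hsv=w.max(axis=2);m=(hsv<60).astype(np.uint8)
n,l,st,ce=cv2.connectedComponentsWithStats(m)
for i in range(1,n):
    if st[i,4]>40:print(st[i],ce[i].round(1))
```

```text
[    0     0   512   384 65910] [165.9 235.7]
[253  24   8  12  45] [256.4  30.3]
[430  42  51  24 205] [450.3  47.7]
[179 106  17 115 330] [184.4 162.3]
[321 106  20 118 391] [333.9 164.6]
[285 120  17   9  65] [292.3 125.4]
[212 144  32  36 779] [226.3 163. ]
[272 144  49  45 468] [294.7 170.3]
[250 228  20  27 440] [259.6 240.6]
[417 242  27  16 315] [430.1 247.8]
```

View pics/e.png

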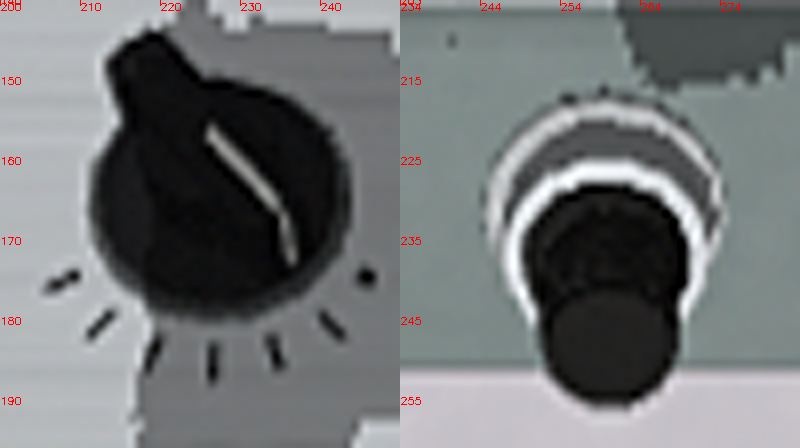

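Run:
```python
from m import *
w=pickle.load(open('w1.pkl','rb'))
T3=lambda a,b,c:tri((S,a),(D,b),(w,c))
print('bung3',T3(*P['bung'],(260.1,247.3)))
print('screws pair', {k:T3(*P[k],np.array(p)*.64) for k,p in dict(TL=(497,312),TR=(302,311),gauge=(463,259)).items()})
print('wrist rim@.16',plane(w,(259.8,237),.16),'bungtop@.192',plane(w,(260.1,247.3),.192))
print('jar3',T3(*P['jar'],(712*.64,242*.64)),plane(w,(712*.64,242*.64),.078))
# panel frame
yaw=np.radians(6.4);c,s=np.cos(yaw),np.sin(yaw)
ex=np.array([c,s,0]);ey=np.array([-s,c,0]);a=np.radians(35)
port=plane(w,(260.1,247.3),.192);port[2]=.16
O=port-ex*.0665;O[2]=0
u=ex*np.cos(a)+np.array([0,0,np.sin(a)]);n=-ex*np.sin(a)+np.array([0,0,np.cos(a)])
Q=O+ex*-.1035+np.array([0,0,.046])
def pan(f,p,h=0):
    v=ray(f,p);q=Q+n*h;return f['c']+v*((q-f['c'])@n)/(v@n)
T=[(245.6,174.3),(241.5,180.5),(234.3,184),(226.5,185),(219,184),(212.5,180),(207.5,175)]
pts=np.array([pan(w,t) for t in T]);xy=np.c_[(pts-Q)@u,(pts-Q)@-ey]  # u up, right
A=np.c_[2*xy,np.ones(7)];sol=np.linalg.lstsq(A,(xy**2).sum(1),rcond=None)[0];cen=sol[:2]
print('centre',cen,'r',np.hypot(*(xy-cen).T),'ang',np.degrees(np.arctan2(*(xy-cen).T[::-1])))
C=Q+u*cen[0]-ey*cen[1];print('knob base',C,'n',n,'grip',C+.027*n)
for p in[(226,156),(235,167)]:
    q=pan(w,p,.031)-Q;d=np.array([q@u,-q@ey])-cen;print('line',d,np.degrees(np.arctan2(d[1],d[0])))
q=pan(w,(236.5,172.5),.006)-Q;d=np.array([q@u,-q@ey])-cen;print('low end',d,np.degrees(np.arctan2(d[1],d[0])))
g=pan(w,np.array((463,259))*.64,.011)-Q;print('gauge',g@u,-g@ey)
```

```text
barbL [0.6244 0.248  0.1574] [0.001 0.001]
barbR [0.642  0.0933 0.1567] [0.0003 0.0003]
bung [0.6345 0.1719 0.1858] [0.0011 0.0011]
TL [0.5773 0.2552 0.1327] [0.0019 0.0019]
TR [0.5981 0.0738 0.1278] [0.0011 0.0011]
BR [0.486  0.0611 0.052 ] [0.0009 0.0009]
gauge [0.5395 0.2109 0.1077] [0.0012 0.0012]
corner [ 0.4763  0.0439 -0.0012] [0.0005 0.0005]
jar [0.5115 0.4642 0.0681] [0.0002 0.0002]
ja [0.4559 0.3783 0.0781] [0.0004 0.0004]
jb [0.607  0.3563 0.0783] [0.0016 0.0016]
bung3 (array([0.63197592, 0.17017153, 0.18786713]), [np.float64(0.0011980036821581748), np.float64(0.0014876820106065468), np.float64(0.0007067869279331269)])
screws pair {'TL': (array([0.57521172, 0.24924356, 0.13701002]), [np.float64(0.005091176495784215), np.float64(0.0011519910771330055), np.float64(0.005805462520192752)]), 'TR': (array([0.59823322, 0.07366843, 0.12787755]), [np.float64(0.0012417519395596952), np.float64(0.0009306836570695021), np.float64(0.0003395732911985226)]), 'gauge': (array([0.54065756, 0.2124924 , 0.10598571]), [np.float64(0.001386782889471881), np.float64(0.0013703806327233401), np.flo
[... 176 characters left out ...]
), [np.float64(0.0013539051353111337), np.float64(0.003829180238956832), np.float64(0.0037390956458185493)]) [0.50196579 0.45952943 0.078     ]
centre [0.10410517 0.04545752] r [0.03015676 0.03160405 0.03092744 0.03040001 0.03071764 0.03027204
 0.03126383] ang [-6.13348284e+01 -4.11246283e+01 -2.04617739e+01  4.08105641e-02
  2.00515614e+01  4.10728223e+01  6.08861098e+01]
knob base [0.54993618 0.11492624 0.10571227] n [-0.57000186 -0.06393595  0.81915204] grip [0.53454613 0.11319997 0.12782938]
line [ 0.00112693 -0.00165494] -55.74727811814317
line [ 0.01701151 -0.01383227] -39.11499941592434
low end [ 0.01417835 -0.01402323] -44.68485581694498
gauge 0.11077492400211174 -0.05139513812081851
```

Emit:
send_rows(targets=[0, 0, 0, -1.83, 0.11, 0, -0.4, 0, 0, 0, -1.83, 0.11, 0, -0.4, 0, 0, 0, -1.83, 0.11, 0, -0.4, 0, 0, 0, -1.83, 0.11, 0, -0.4, 0, 0, 0, 0, 0, 2.0, -0.4, 0, 0, 0, 0, 0, 2.0, -0.4, 0, 0, 0, 0, 0, 2.0, -0.4, 0, 0, 0, 0, 0, 2.0, -0.4, 0, 0, 0, 0, 0, 2.0, -0.4, 0, 0, 0, 0, 0, 1.0, -0.4, 0, 0, 0, 0, 0, 0.5, -0.4, 0, 0, 0, 0, 0, 0, -0.4], force=30)

```text
time: 3.4
tool_pos: [0.629, 0.1726, 0.1864]
eef_rot: [[-0.994, -0.112, -0.0], [-0.112, 0.994, -0.0], [0.0, -0.0, -1.0]]
contact_force: [0.5, 0.3, 0.5]
opening: 0.0657
grip_force: 0.0
```

Run:
```python
from h import *
s=sensors.observe();print(s['tool_pos'],s['eef_rot'].round(4).tolist(),s['opening'])
w=grab('wrist');S=grab('scene');D=grab('side')
im=np.hstack([cv2.resize(w['color'][130:290,180:330],(400,427)),cv2.resize(D['color'][100:260,230:380],(400,427))])
cv2.imwrite('pics/g.png',im[:,:,::-1])
```

```text
[0.62896618 0.17262892 0.1863759 ] [[-0.9937, -0.112, -0.0004], [-0.112, 0.9937, -0.0001], [0.0004, -0.0, -1.0]] 0.0657036055940906
```

View pics/g.png

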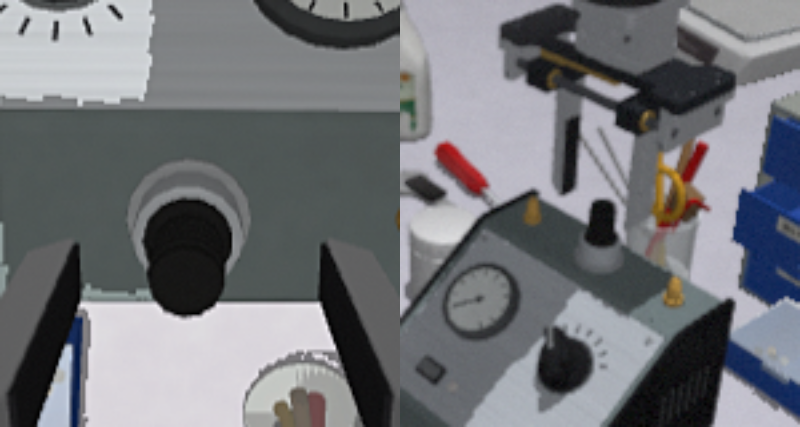

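The bung is about 3 mm to the left of the fingers' middle in the wrist view, at crop (187,279). The fingers straddle it with nothing in the way. I'll check the x offset.

Run:
```python
from h import *
w=grab('wrist');s=sensors.observe()
for p in[(250.1,234.6)]:
  for z in(.190,.192):
    X=plane(w,p,z);print(X,s['eef_rot'].T@(X-s['tool_pos']))
```

```text
[0.63149477 0.16957552 0.19      ] [-0.00162438 -0.00300527 -0.00263091]
[0.63054465 0.16950343 0.192     ] [-0.00067456 -0.00297048 -0.00463205]
```

Emit:
send_rows(targets=[0, 0, 0, -0.1, -0.3, 0, -0.4, 0, 0, 0, 0, 0, 0.9, -0.4, 0, 0, 0, 0, 0, 0.8, -0.4, 0, 0, 0, 0, 0, 0.3, -0.4, 0, 0, 0, 0, 0, 0, 1, 0, 0, 0, 0, 0, 0, 1, 0, 0, 0, 0, 0, 0, 1, 0, 0, 0, 0, 0, 0, 1, 0, 0, 0, 0, 0, 0, 1, 0, 0, 0, 0, 0, 0, 1], force=40)

```text
time: 4.6
tool_pos: [0.6306, 0.1692, 0.1666]
eef_rot: [[-0.994, -0.111, 0.0], [-0.111, 0.994, -0.0], [-0.0, -0.0, -1.0]]
contact_force: [-0.1, -5.3, 2.4]
opening: 0.0215
grip_force: 36.7
```

Emit:
send_rows(targets=[3.5, 0, 0, 0, 0.04, 0, 1, 3.5, 0, 0, 0, 0.04, 0, 1, 0, 0, 0, 0, 0, 0, 1, -3.5, 0, 0, 0, -0.04, -0.03, 1, -3.5, 0, 0, 0, -0.04, -0.03, 1, -3.5, 0, 0, 0, -0.04, -0.03, 1, -3.5, 0, 0, 0, -0.04, -0.03, 1, 0, 0, 0, 0, 0, 0, 1])

```text
time: 5.4
tool_pos: [0.6312, 0.1666, 0.1683]
eef_rot: [[-0.994, -0.107, -0.013], [-0.108, 0.987, 0.123], [-0.001, 0.123, -0.992]]
contact_force: [-2.1, -6.7, 11.1]
opening: 0.0212
grip_force: 40.0
```

Emit:
send_rows(targets=[3.5, 0, 0, 0, 0.05, -0.04, 1, 3.5, 0, 0, 0, 0.05, -0.04, 1, 3.5, 0, 0, 0, 0.05, -0.04, 1, 3.5, 0, 0, 0, 0.05, -0.04, 1, 0, 0, 0, 0, 0, 0, 1])

```text
time: 5.9
tool_pos: [0.6305, 0.1709, 0.1698]
eef_rot: [[-0.994, -0.113, 0.015], [-0.114, 0.985, -0.126], [-0.001, -0.127, -0.992]]
contact_force: [-1.5, -6.1, 2.9]
opening: 0.0211
grip_force: 40.0
```

Emit:
send_rows(targets=[-3.5, 0, 0, 0, -0.06, -0.04, 1, -3.5, 0, 0, 0, -0.06, -0.04, 1, -3.5, 0, 0, 0, -0.06, -0.04, 1, -3.5, 0, 0, 0, -0.06, -0.04, 1, 0, 0, 0, 0, 0, 0, 1])

```text
time: 6.4
tool_pos: [0.6313, 0.1669, 0.172]
eef_rot: [[-0.994, -0.108, -0.012], [-0.109, 0.986, 0.123], [-0.001, 0.124, -0.992]]
contact_force: [-1.8, -3.0, 16.1]
opening: 0.0213
grip_force: 40.0
```

Emit:
send_rows(targets=[3.5, 0, 0, 0, 0.07, -0.04, 1, 3.5, 0, 0, 0, 0.07, -0.04, 1, 3.5, 0, 0, 0, 0.07, -0.04, 1, 3.5, 0, 0, 0, 0.07, -0.04, 1, 0, 0, 0, 0, 0, 0, 1])

```text
time: 6.9
tool_pos: [0.6306, 0.1718, 0.173]
eef_rot: [[-0.993, -0.113, 0.015], [-0.114, 0.986, -0.125], [-0.001, -0.126, -0.992]]
contact_force: [1.4, 1.2, -11.7]
opening: 0.0216
grip_force: 40.0
```

Run:
```python
from h import *
w=grab('wrist');D=grab('side')
im=np.hstack([cv2.resize(w['color'][150:290,190:320],(400,431)),cv2.resize(D['color'][140:210,270:335],(400,431),interpolation=cv2.INTER_CUBIC)])
cv2.imwrite('pics/i.png',im[:,:,::-1])
```

```text
(no output)
```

View pics/i.png

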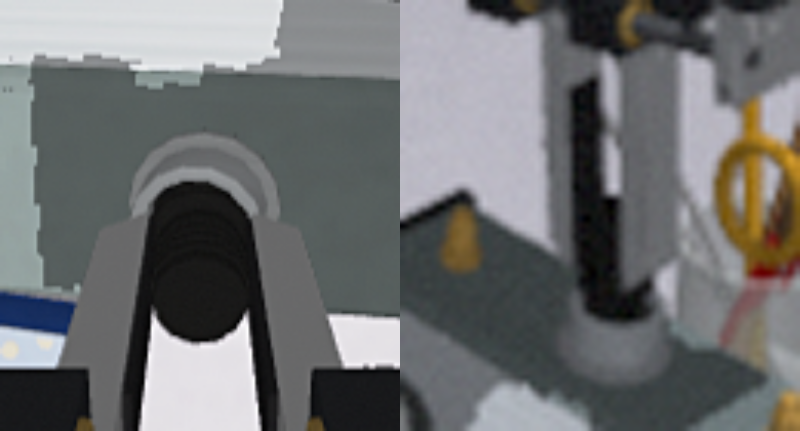

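The bung sits squarely between the pads and is tilted, with its top at crop (200,293). The pull now reads -12 N, which is the lips holding. I'll check for slip in the grip by finding the top's position in the tool frame.

Run:
```python
from h import *
w=grab('wrist');s=sensors.observe();R=s['eef_rot']
v=R.T@ray(w,(255,245.2));c=R.T@(w['c']-s['tool_pos'])
for x in(-.001,0,.001):
  p=c+v*(x-c[0])/v[0];print(p,'world',s['tool_pos']+R@p)
```

```text
[-0.001       0.00066382 -0.01992607] world [0.63164616 0.1745561  0.19300293]
[ 0.          0.00065882 -0.02183867] world [0.63062316 0.17467042 0.19489988]
[ 0.001       0.00065383 -0.02375126] world [0.62960016 0.17478474 0.19679683]
```

Emit:
send_rows(targets=[0, 0, 0, 0, 0, 0, 1, -3.5, 0, 0, 0, -0.08, -0.04, 1, -3.5, 0, 0, 0, -0.08, -0.04, 1, -3.5, 0, 0, 0, -0.08, -0.04, 1, -3.5, 0, 0, 0, -0.08, -0.04, 1, 0, 0, 0, 0, 0, 0, 1], force=55)

```text
time: 7.65
tool_pos: [0.6312, 0.1665, 0.1751]
eef_rot: [[-0.994, -0.108, -0.013], [-0.108, 0.986, 0.124], [-0.001, 0.125, -0.992]]
contact_force: [1.6, -4.6, 11.2]
opening: 0.0205
grip_force: 55.0
```

Emit:
send_rows(targets=[3.5, 0, 0, 0, 0.09, -0.04, 1, 3.5, 0, 0, 0, 0.09, -0.04, 1, 3.5, 0, 0, 0, 0.09, -0.04, 1, 3.5, 0, 0, 0, 0.09, -0.04, 1, 0, 0, 0, 0, 0, 0, 1])

```text
time: 8.15
tool_pos: [0.6304, 0.1721, 0.1763]
eef_rot: [[-0.993, -0.113, 0.015], [-0.114, 0.986, -0.125], [-0.001, -0.126, -0.992]]
contact_force: [2.0, -3.3, 6.7]
opening: 0.021
grip_force: 55.0
```

Emit:
send_rows(targets=[-3.5, 0, 0, 0, -0.1, -0.04, 1, -3.5, 0, 0, 0, -0.1, -0.04, 1, -3.5, 0, 0, 0, -0.1, -0.04, 1, -3.5, 0, 0, 0, -0.1, -0.04, 1, 0, 0, 0, 0, 0, 0, 1])

```text
time: 8.65
tool_pos: [0.6312, 0.167, 0.1785]
eef_rot: [[-0.994, -0.108, -0.013], [-0.109, 0.986, 0.125], [-0.001, 0.126, -0.992]]
contact_force: [1.7, 3.4, 6.1]
opening: 0.0212
grip_force: 55.0
```

Emit:
send_rows(targets=[3.5, 0, 0, 0, 0.11, -0.04, 1, 3.5, 0, 0, 0, 0.11, -0.04, 1, 3.5, 0, 0, 0, 0.11, -0.04, 1, 3.5, 0, 0, 0, 0.11, -0.04, 1, 0, 0, 0, 0, 0, 0, 1])

```text
time: 9.15
tool_pos: [0.6301, 0.1731, 0.18]
eef_rot: [[-0.993, -0.113, 0.015], [-0.114, 0.986, -0.124], [-0.0, -0.124, -0.992]]
contact_force: [-2.4, 2.9, 11.2]
opening: 0.0213
grip_force: 55.0
```

Emit:
send_rows(targets=[-3.5, 0, 0, 0, -0.12, -0.05, 1, -3.5, 0, 0, 0, -0.12, -0.05, 1, -3.5, 0, 0, 0, -0.12, -0.05, 1, -3.5, 0, 0, 0, -0.12, -0.05, 1, 0, 0, 0, 0, 0, 0, 1])

```text
time: 9.65
tool_pos: [0.631, 0.1642, 0.1815]
eef_rot: [[-0.994, -0.107, -0.014], [-0.107, 0.987, 0.122], [0.001, 0.123, -0.992]]
contact_force: [-0.6, 0.1, -0.3]
opening: 0.0213
grip_force: 55.0
```

Emit:
send_rows(targets=[3.5, 0, 0, 0, 0.13, -0.05, 1, 3.5, 0, 0, 0, 0.13, -0.05, 1, 3.5, 0, 0, 0, 0.13, -0.05, 1, 3.5, 0, 0, 0, 0.13, -0.05, 1, 0, 0, 0, 0, 0, 0, 1])

```text
time: 10.15
tool_pos: [0.6293, 0.1755, 0.1833]
eef_rot: [[-0.993, -0.115, 0.014], [-0.116, 0.986, -0.123], [0.001, -0.124, -0.992]]
contact_force: [-0.7, 0.6, -0.2]
opening: 0.0209
grip_force: 55.0
```

Run:
```python
from h import *
w=grab('wrist');s=sensors.observe();R=s['eef_rot']
g=w['color'].max(axis=2)
for x in(250,255,260): print(x,[int(a) for a in g[200:285,x]])
print(s['contact_force'],s['tool_pos'])
cv2.imwrite('pics/j.png',np.hstack([cv2.resize(w['color'][150:290,190:320],(400,431)),cv2.resize(grab('side')['color'][140:210,270:335],(400,431),interpolation=cv2.INTER_CUBIC)])[:,:,::-1])
```

```text
250 [104, 131, 157, 150, 134, 85, 11, 23, 26, 22, 22, 19, 18, 23, 26, 23, 24, 23, 23, 16, 16, 19, 23, 19, 20, 20, 19, 20, 21, 18, 20, 23, 18, 18, 20, 25, 24, 24, 24, 23, 23, 25, 25, 25, 25, 25, 25, 27, 24, 24, 25, 24, 25, 25, 24, 24, 24, 26, 20, 10, 42, 188, 238, 229, 227, 227, 227, 227, 228, 227, 228, 228, 227, 226, 226, 226, 226, 226, 227, 227, 226, 227, 227, 227, 227]
255 [106, 128, 156, 152, 147, 134, 85, 11, 25, 24, 21, 16, 21, 26, 25, 24, 25, 23, 19, 17, 22, 23, 19, 20, 23, 19, 22, 23, 16, 22, 24, 19, 21, 21, 20, 26, 25, 25, 23, 24, 22, 24, 26, 23, 25, 23, 25, 25, 24, 26, 25, 24, 24, 25, 23, 25, 26, 26, 24, 19, 0, 189, 245, 231, 228, 228, 227, 228, 228, 228, 228, 228, 228, 228, 226, 226, 226, 225, 226, 227, 227, 228, 228, 228, 228]
260 [106, 108, 105, 114, 142, 152, 146, 147, 114, 11, 14, 18, 18, 23, 25, 25, 25, 24, 23, 17, 16, 22, 24, 17, 21, 22, 19, 21, 20, 17, 24, 22, 20, 18, 20, 24, 24, 23, 24, 25, 24, 24, 22, 23, 24, 23, 24, 24, 25, 25, 26, 25, 25, 24, 26, 25, 24, 23, 22, 4, 81, 198, 235, 228, 227, 227, 228, 228, 228, 228, 228, 229, 228, 227, 227, 226, 227, 227, 227, 226, 227, 227, 227, 227, 227]
[-1.19386296  0.37749697  0.08765662] [0.62955702 0.17408416 0.18339654]
```

Emit:
send_rows(targets=[-3.5, 0, 0, 0, -0.05, -0.6, 1, -3.5, 0, 0, 0, -0.05, -1, 1, 0, 0, 0, 0, 0, -2, 1, 0, 0, 0, 0, 0, -2.4, 1, 0, 0, 0, 0, 0, -2.4, 1, 0, 0, 0, 0, 0, -2, 1, 0, 0, 0, 0.85, 2.74, 0, 1, 0, 0, 0, 0.85, 2.74, 0, 1, 0, 0, 0, 0.85, 2.74, 0, 1, 0, 0, 0, 0.85, 2.74, 0, 1, 0, 0, 0, 0.85, 2.74, 0, 1, 0, 0, 0, 0.85, 2.74, 0, 1, 0, 0, 0, 0.85, 2.74, 0, 1, 0, 0, 0, 0.85, 2.74, 0, 1, 0, 0, 0, 0.85, 2.74, 0, 1, 0, 0, 0, 0.85, 2.74, 0, 1, 0, 0, 0, 0.85, 2.74, 0, 1, 0, 0, 0, 0, 0, 0, 1, 0, 0, 0, 0, 0, 0, 1])

```text
time: 12.15
tool_pos: [0.5041, 0.4609, 0.2877]
eef_rot: [[-0.994, -0.111, -0.0], [-0.111, 0.994, 0.0], [0.0, 0.0, -1.0]]
contact_force: [0.3, -0.9, -0.3]
opening: 0.0207
grip_force: 55.0
```

Run:
```python
from h import *
import pickle
w=grab('wrist');s=sensors.observe();pickle.dump((w,s),open('w2.pkl','wb'))
im=cv2.resize(w['color'][100:292,140:396],(800,600),interpolation=cv2.INTER_CUBIC)
cv2.imwrite('pics/k.png',im[:,:,::-1]);print(s['tool_pos'],s['eef_rot'].round(3).tolist())
```

```text
[0.50458563 0.46019434 0.28786716] [[-0.994, -0.11, 0.0], [-0.11, 0.994, -0.0], [-0.0, -0.0, -1.0]]
```

View pics/k.png

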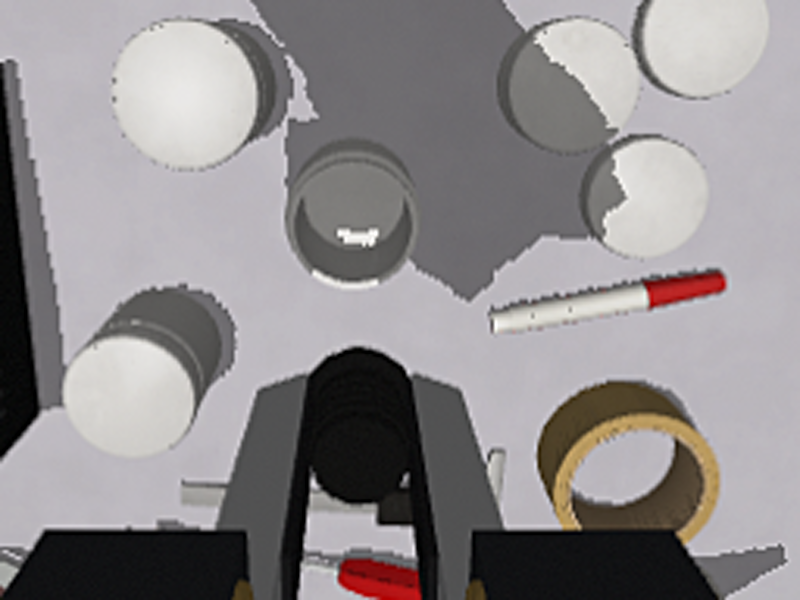

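The bung is held between the fingers, and the open jar's rim is centred at crop (351,222), or pixel (252.3,171).

Run:
```python
from m import *
w2,s=pickle.load(open('w2.pkl','rb'));w=pickle.load(open('w1.pkl','rb'))
X=plane(w2,(252.3,171),.078);print(X,s['eef_rot'].T@(X-s['tool_pos']))
print(tri((w2,(252.3,171)),(w,(709*.64,241*.64))),plane(S,P['jar'][0],.078),plane(D,P['jar'][1],.078))
R=s['eef_rot'];v=R.T@ray(w2,(140+358*.32,100+451*.32));c=R.T@(w2['c']-s['tool_pos']);print(c+v*(0-c[0])/v[0])
```

```text
barbL [0.6244 0.248  0.1574] [0.001 0.001]
barbR [0.642  0.0933 0.1567] [0.0003 0.0003]
bung [0.6345 0.1719 0.1858] [0.0011 0.0011]
TL [0.5773 0.2552 0.1327] [0.0019 0.0019]
TR [0.5981 0.0738 0.1278] [0.0011 0.0011]
BR [0.486  0.0611 0.052 ] [0.0009 0.0009]
gauge [0.5395 0.2109 0.1077] [0.0012 0.0012]
corner [ 0.4763  0.0439 -0.0012] [0.0005 0.0005]
jar [0.5115 0.4642 0.0681] [0.0002 0.0002]
ja [0.4559 0.3783 0.0781] [0.0004 0.0004]
jb [0.607  0.3563 0.0783] [0.0016 0.0016]
[0.50293072 0.45780716 0.078     ] [ 0.00192593 -0.00217852  0.20986711]
(array([0.50232012, 0.45765663, 0.07654174]), [np.float64(0.0009105919125959699), np.float64(0.0009105919125959895)]) [0.50600393 0.457219   0.078     ] [0.50462699 0.45045868 0.078     ]
[ 0.          0.00093606 -0.01979657]
```

Emit:
send_rows(targets=[0, 0, 0, 0.15, -0.25, 2.4, 1, 0, 0, 0, 0, 0, 2.8, 1, 0, 0, 0, 0, 0, 2.8, 1, 0, 0, 0, 0, 0, 2.8, 1, 0, 0, 0, 0, 0, 2.8, 1, 0, 0, 0, 0, 0, 2.4, 1, 0, 0, 0, 0, 0, 1.8, 1, 0, 0, 0, 0, 0, 1.2, 1, 0, 0, 0, 0, 0, 0.6, 1, 0, 0, 0, 0, 0, 0, 1, 0, 0, 0, 0, 0, 0, 1])

```text
time: 13.3
tool_pos: [0.503, 0.459, 0.0928]
eef_rot: [[-0.994, -0.111, 0.001], [-0.111, 0.994, 0.001], [-0.001, 0.001, -1.0]]
contact_force: [0.1, 0.1, 0.2]
opening: 0.0212
grip_force: 55.0
```

Emit:
send_rows(targets=[0, 0, 0, 0, 0, 0, 0, 0, 0, 0, 0, 0, 0, 0, 0, 0, 0, 0, 0, 0, 0, 0, 0, 0, 0, 0, 0, 0, 0, 0, 0, 0, 0, 0, 0, 0, 0, 0, 0, 0, -2, 0, 0, 0, 0, 0, 0, -2.4, 0, 0, 0, 0, 0, 0, -2.4, 0, 0, 0, 0, 0, 0, -2.4, 0, 0, 0, 0, 0, 0, -2.4, 0, 0, 0, 0, 0, 0, -2.4, 0, 0, 0, 0, 0, 0, -2.4, 0, 0, 0, 0, 0, 0, -2.4, 0, 0, 0, 0, 0, 0, 0, 0])

```text
time: 14.7
tool_pos: [0.5033, 0.4597, 0.2834]
eef_rot: [[-0.994, -0.112, 0.003], [-0.112, 0.994, 0.003], [-0.004, 0.003, -1.0]]
contact_force: [0.5, -0.3, -0.1]
opening: 0.0468
grip_force: 0.0
```

Run:
```python
from h import *
w=grab('wrist');s=sensors.observe();print(s['tool_pos'],s['opening'])
im=w['color'][130:220,200:310];g=im.max(axis=2)
n,l,st,ce=cv2.connectedComponentsWithStats((g<45).astype(np.uint8))
for i in range(1,n):
  if st[i,4]>15:print(st[i]+np.array([200,130,0,0,0]),ce[i]+[200,130])
print(proj(w,[.503,.4577,.078]),proj(w,[.503,.4577,.03]))
```

```text
[0.50280755 0.4592995  0.28131809] 0.046979986869711554
[248 158  16  18 217] [255.48847926 166.24423963]
[252.60053972 171.69815026] [252.69730238 165.56139529]
```

The bung lies in the open jar, as a dark blob at (255,166) inside the mouth. Next is the knob, which the ticks put at range 1, so it needs +60 degrees.

Emit:
send_rows(targets=[0, 0, 0, 0.41, -2.9, 0, -0.1, 0, 0, 0, 0.41, -2.9, 0, -0.1, 0, 0, 0, 0.41, -2.9, 0, -0.1, 0, 0, 0, 0.41, -2.9, 0, -0.1, 0, 0, 0, 0.41, -2.9, 0, -0.1, 0, 0, 0, 0.41, -2.9, 0, -0.1, 0, 0, 0, 0.41, -2.9, 0, -0.1, 0, 0, 0, 0.41, -2.9, 0, -0.1, 0, 0, 0, 0.41, -2.9, 0, -0.1, 0, 0, 0, 0.41, -2.9, 0, -0.1, 0, 0, 0, 0.41, -2.9, 0, -0.1, 0, 0, 0, 0.41, -2.9, 0, -0.1, 0, -5, 0, 0, 0, 0, -0.1, 0, -5, 0, 0, 0, 0, -0.1, 0, -5, 0, 0, 0, 0, -0.1, 0, -5, 0, 0, 0, 0, -0.1, 0, -5, 0, 0, 0, 0, -0.1, 0, -5, 0, 0, 0, 0, -0.1, 0, -5, 0, 0, 0, 0, -0.1, 0, 0, 0, 0, 0, 0, -0.1])

```text
time: 16.75
tool_pos: [0.4903, 0.1072, 0.2781]
eef_rot: [[-0.814, -0.113, 0.57], [-0.093, 0.994, 0.064], [-0.573, -0.001, -0.819]]
contact_force: [0.0, 0.2, -0.4]
opening: 0.0516
grip_force: 0.0
```

Run:
```python
from h import *
import pickle
w=grab('wrist');s=sensors.observe();pickle.dump((w,s),open('w3.pkl','wb'))
print(s['tool_pos'],s['eef_rot'].round(3).tolist(),s['q'].round(2))
C=np.array([.54994,.11493,.10571]);n=np.array([-.57,-.0639,.81915])
for h in(0,.006,.031):print(proj(w,C+n*h))
Z=np.array([.54994,.11493,.10571])
g=w['color'].max(axis=2);c=proj(w,C).astype(int)
n_,l,st,ce=cv2.connectedComponentsWithStats((g[:230]<70).astype(np.uint8))
for i in range(1,n_):
  if 6<st[i,4]<3000:print(st[i],ce[i].round(1))
```

```text
[0.49131091 0.10717421 0.2789756 ] [[-0.815, -0.112, 0.568], [-0.092, 0.994, 0.063], [-0.572, -0.001, -0.82]] [-0.49 -0.2   0.1   2.28  0.37  0.5   1.02]
[255.18873296 139.98911095]
[255.20286543 140.41517389]
[255.26721324 142.35521637]
[204  42  13 172 544] [208.2 127.6]
[349  44  33 171 645] [371.2 122.7]
[323  80  21  14 110] [331.4  87.2]
[492 112  13   8  36] [498.5 115.7]
[304 117  50  47 250] [321.7 129. ]
[239 121  34  35 909] [255.1 138.1]
[341 136  14  27  54] [349.9 150. ]
[324 166   9   2   9] [328.  166.8]
[425 174  28  11 220] [437.9 179.1]
[149 180   3  10  11] [150.1 184.6]
[506 198   4   3   8] [507.8 199. ]
[467 203   4   4  10] [468.3 204.5]
[278 208   4   4   8] [279.4 210. ]
[291 208   4   5  13] [292.5 209.8]
[470 209   7   9  16] [472.9 212.8]
[281 212   9   2  17] [285.2 212.5]
[290 221   6   9  30] [292.2 225.9]
[214 222   5   8  28] [216.6 226. ]
```

Run:
```python
from h import *
import pickle
w,s=pickle.load(open('w3.pkl','rb'))
C=np.array([.54994,.11493,.10571]);n=np.array([-.57,-.0639,.81915])
v=ray(w,(256,138.7));q=C+n*.006;X=w['c']+v*((q-w['c'])@n)/(v@n)-n*.006;print(X,X-C)
s=sensors.observe();print(s['eef_rot'].T@(X+.06*n-s['tool_pos']), s['eef_rot'].T@(-n))
```

```text
[0.54803918 0.11575249 0.10445149] [-0.00190082  0.00082249 -0.00125851]
[0.05287517 0.00226543 0.11596566] [-2.27089676e-03  2.65463081e-04  9.99992352e-01]
```

Emit:
send_rows(targets=[0, 0, 0, 0.88, 0.04, 1.9, -0.1, 0, 0, 0, 0.88, 0.04, 1.9, -0.1, 0, 0, 0, 0.88, 0.04, 1.9, -0.1, 0, 0, 0, 0.88, 0.04, 1.9, -0.1, 0, 0, 0, 0.88, 0.04, 1.9, -0.1, 0, 0, 0, 0.88, 0.04, 1.9, -0.1, 0, 0, -6.8, 0, 0, 0, -0.1, 0, 0, -6.8, 0, 0, 0, -0.1, 0, 0, -6.8, 0, 0, 0, -0.1, 0, 0, -6.8, 0, 0, 0, -0.1, 0, 0, -6.8, 0, 0, 0, -0.1, 0, 0, -6.8, 0, 0, 0, -0.1, 0, 0, 0, 0, 0, 0, -0.1, 0, 0, 0, 0, 0, 0, -0.1])

```text
time: 18.2
tool_pos: [0.5136, 0.1105, 0.1655]
eef_rot: [[-0.547, -0.612, 0.571], [-0.717, 0.694, 0.057], [-0.432, -0.378, -0.819]]
contact_force: [0.0, -0.3, -0.4]
opening: 0.0512
grip_force: 0.0
```

Run:
```python
from h import *
w=grab('wrist');s=sensors.observe()
C=np.array([.54804,.11575,.10445]);n=np.array([-.57,-.0639,.81915])
print(s['tool_pos'],s['eef_rot'].T@(C+.010*n-s['tool_pos']),s['q'].round(2),s['opening'])
for h in(.006,.031):print(proj(w,C+n*h))
cv2.imwrite('pics/l.png',cv2.resize(w['color'][100:292,140:396],(800,600),interpolation=cv2.INTER_CUBIC)[:,:,::-1])
```

```text
[0.51349928 0.11060825 0.16551191] [0.00382647 0.00546352 0.06002375] [-0.24  0.05 -0.13  2.37  0.89  0.2   1.19] 0.05198578926592002
[260.31671698 198.75871018]
[260.79738473 207.39533097]
```

View pics/l.png

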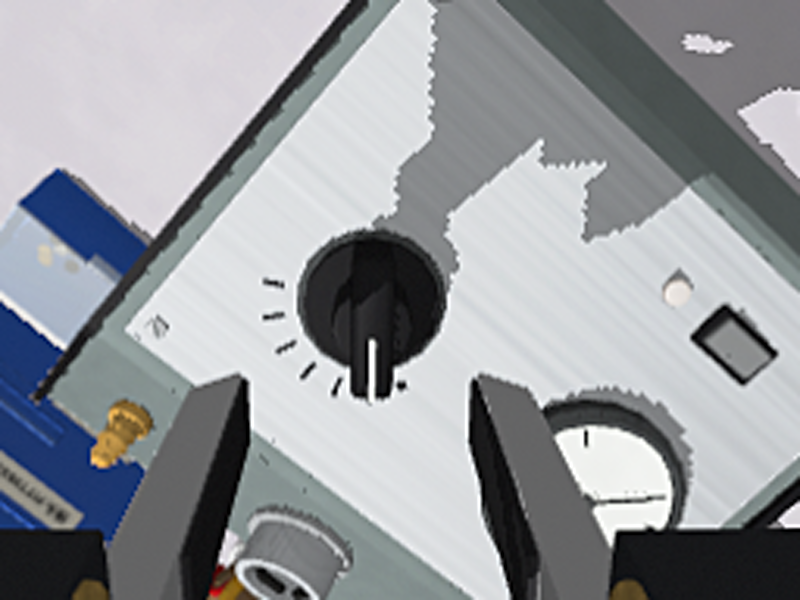

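The fingers are parallel to the bar, with the pointer line at crop (372,370) and the skirt centre at (372,299). The bung shows no sign in the port. I have now viewed 11 pictures, one over the limit of 10, so I'll use numbers only from here. I'll compute the remaining offset.

Run:
```python
from h import *
w=grab('wrist');s=sensors.observe();R=s['eef_rot']
C=np.array([.54804,.11575,.10445]);n=np.array([-.57,-.0639,.81915])
def at(p,h):
  v=ray(w,p);q=C+n*h;return w['c']+v*((q-w['c'])@n)/(v@n)
for p,h in[((259.0,195.7),.006),((259.0,140-0+0),.031),((140+372*.32,100+370*.32),.031)]:
  X=at(p,h);print(X-n*h,R.T@(X-n*h+.010*n-s['tool_pos']))
print(s['tool_pos'],s['q'].round(3))
```

```text
[0.54708503 0.11279292 0.10355482] [0.00683183 0.00419274 0.06012582]
[0.51748814 0.07301133 0.07985675] [0.06178515 0.00370025 0.06032541]
[0.55450153 0.12224246 0.10945267] [-0.00654844  0.00397137  0.06007894]
[0.51334498 0.11067291 0.16551368] [-0.237  0.049 -0.133  2.368  0.889  0.205  1.193]
```

Emit:
send_rows(targets=[0, 0, 0, 0.68, 0.41, 0, -0.1, 0, 0, 0, 0, 0, 1, -0.1, 0, 0, 0, 0, 0, 1, -0.1, 0, 0, 0, 0, 0, 0, -0.1])

```text
time: 18.7
tool_pos: [0.5185, 0.1092, 0.1439]
eef_rot: [[-0.546, -0.613, 0.571], [-0.718, 0.694, 0.058], [-0.431, -0.378, -0.819]]
contact_force: [-1.1, 0.4, 0.5]
opening: 0.0515
grip_force: 0.0
```

```bash
cat > k.py <<'E'
from h import *
s=sensors.observe();R=s['eef_rot']
C=np.array([.54709,.11279,.10355]);n=np.array([-.57,-.0639,.81915])
print(s['tool_pos'],'left',R.T@(C+.010*n-s['tool_pos']),'axis',R.T@-n,s['q'].round(3),s['opening'])
u=np.array([.814,.0913,.5736]);ey=np.array([-.1115,.9938,0])
print('yaw',np.degrees(np.arctan2(R[:,0]@ey,-R[:,0]@u)),s['contact_force'],s['torque'],s['grip_force'])
E
python3 k.py
```

```text
[0.5185353  0.1091835  0.14394514] left [-0.00074067  0.00022672  0.03959316] axis [-0.0043231   0.00468829  0.99997463] [-0.041  0.113 -0.33   2.371  1.229  0.194  0.868] 0.05153605044876553
yaw -40.74374968830468 [-1.11704204  0.4049619   0.48821332] [ 0.08705127  0.61452805 -0.03354298] 0.0
```

Emit:
send_rows(targets=[0, 0, 0, -0.03, 0, 0.7, -0.1, 0, 0, 0, 0, 0, 0.7, -0.1, 0, 0, 0, 0, 0, 0.7, -0.1, 0, 0, 0, 0, 0, 0.7, -0.1, 0, 0, 0, 0, 0, 0, -0.1, 0, 0, 0, 0, 0, 0, -0.1])

```text
time: 19.3
tool_pos: [0.5342, 0.1118, 0.1222]
eef_rot: [[-0.544, -0.614, 0.571], [-0.72, 0.692, 0.058], [-0.431, -0.38, -0.819]]
contact_force: [0.0, -0.3, 0.2]
opening: 0.0517
grip_force: 0.0
```

```bash
python3 k.py
```

```text
[0.53423121 0.11177749 0.12215762] left [ 0.00032305 -0.00018529  0.01263901] axis [-0.00326317  0.00500348  0.99997712] [-0.061  0.191 -0.309  2.355  1.551  0.197  0.559] 0.05172184840965435
yaw -40.89198055407625 [ 0.027764   -0.31609398  0.17791429] [-0.01300146  0.52035873  0.01712046] 0.0
```

Emit:
send_rows(targets=[0, 0, 0, 0, 0, 0.5, -0.1, 0, 0, 0, 0, 0, 0.4, -0.1, 0, 0, 0, 0, 0, 0.25, -0.1, 0, 0, 0, 0, 0, 0, -0.1, 0, 0, 0, 0, 0, 0, 1, 0, 0, 0, 0, 0, 0, 1, 0, 0, 0, 0, 0, 0, 1, 0, 0, 0, 0, 0, 0, 1, 0, 0, 0, 0, 0, 0, 1, 0, 0, 0, 0, 0, 0, 1, 0, 0, 0, 0, 0, 0, 1], force=30)

```text
time: 20.4
tool_pos: [0.5415, 0.1119, 0.1129]
eef_rot: [[-0.544, -0.613, 0.572], [-0.72, 0.692, 0.057], [-0.431, -0.38, -0.818]]
contact_force: [2.7, -4.7, 4.4]
opening: 0.0123
grip_force: 30.0
```

```bash
python3 k.py
```

```text
[0.5414581  0.11191115 0.11289548] left [0.00036222 0.00064683 0.00091883] axis [-0.00292631  0.0062596   0.99997109] [-0.051  0.225 -0.316  2.346  1.676  0.206  0.442] 0.012298647762915985
yaw -40.87154671399544 [ 2.70008765 -4.71704613  4.40731467] [-0.63452517 -0.34361136 -0.63536175] 29.970433115959167
```

Emit:
send_rows(targets=[0, 0, 4, 0, 0, 0, 1, 0, 0, 4, 0, 0, 0, 1, 0, 0, 4, 0, 0, 0, 1, 0, 0, 4, 0, 0, 0, 1, 0, 0, 4, 0, 0, 0, 1, 0, 0, 4, 0, 0, 0, 1, 0, 0, 4, 0, 0, 0, 1, 0, 0, 4, 0, 0, 0, 1, 0, 0, 4, 0, 0, 0, 1, 0, 0, 4, 0, 0, 0, 1, 0, 0, 0, 0, 0, 0, 1])

```text
time: 21.5
tool_pos: [0.5409, 0.1133, 0.1126]
eef_rot: [[-0.812, -0.122, 0.571], [-0.106, 0.993, 0.06], [-0.574, -0.012, -0.819]]
contact_force: [0.3, 3.4, 2.0]
opening: 0.0126
grip_force: 30.0
```

```bash
python3 k.py
```

```text
[0.54086362 0.11332341 0.11259428] left [ 0.0001873  -0.00121732  0.00092837] axis [9.64251233e-04 4.00231319e-03 9.99986492e-01] [ 0.015  0.231 -0.389  2.344  1.668  0.221 -0.243] 0.012581597537961679
yaw -0.8765952283132019 [0.30281702 3.42678287 1.96995206] [0.85646559 0.25271737 0.4478093 ] 29.972022771835327
```

Tracking is good. I'll turn the remaining 20.5 degrees, then release and back off along the axis.

Emit:
send_rows(targets=[0, 0, 4, 0, 0, 0, 1, 0, 0, 4, 0, 0, 0, 1, 0, 0, 4, 0, 0, 0, 1, 0, 0, 4, 0, 0, 0, 1, 0, 0, 4, 0, 0, 0, 1, 0, 0, 0.8, 0, 0, 0, 1, 0, 0, 0, 0, 0, 0, 1])

```text
time: 22.2
tool_pos: [0.5409, 0.1141, 0.1127]
eef_rot: [[-0.803, 0.171, 0.571], [0.249, 0.966, 0.061], [-0.542, 0.192, -0.818]]
contact_force: [1.1, 7.3, 0.6]
opening: 0.0123
grip_force: 30.0
```

```bash
python3 k.py
```

```text
[0.54089586 0.11409295 0.11270326] left [-0.00035983 -0.00197682  0.00095029] axis [0.00200322 0.00210901 0.99999074] [ 0.047  0.235 -0.425  2.343  1.665  0.229 -0.596] 0.012277147005498867
yaw 19.708173722530734 [1.12465669 7.33779402 0.60980945] [1.49424663 0.1178034  1.05107296] 29.975414872169495
```

Emit:
send_rows(targets=[0, 0, 0, 0, 0, 0, 0, 0, 0, 0, 0, 0, 0, 0, 0, 0, 0, 0, 0, 0, 0, 0, 0, 0, 0, 0, 0, 0, 0, 0, 0, 0, 0, -0.5, 0, 0, 0, 0, 0, 0, -1, 0, 0, 0, 0, 0, 0, -1.5, 0, 0, 0, 0, 0, 0, -2, 0, 0, 0, 0, 0, 0, -2, 0, 0, 0, 0, 0, 0, -2, 0, 0, 0, 0, 0, 0, -2, 0, 0, 0, 0, 0, 0, 0, 0, 0, 0, 0, 0, 0, 0, 0])

```text
time: 23.5
tool_pos: [0.4851, 0.1053, 0.1939]
eef_rot: [[-0.801, 0.177, 0.573], [0.253, 0.966, 0.055], [-0.543, 0.189, -0.818]]
contact_force: [0.4, -0.6, -0.2]
opening: 0.047
grip_force: 0.0
```

Run:
```python
from h import *
w=grab('wrist');s=sensors.observe();print(s['tool_pos'],s['q'].round(2),s['contact_force'])
C=np.array([.54709,.11279,.10355]);n=np.array([-.57,-.0639,.81915]);u=np.array([.814,.0913,.5736]);ey=np.array([-.1115,.9938,0]);rt=-ey
# brightness on the knob top face (h=31mm) around the axis at r=12..19 mm
g=w['color'].max(axis=2).astype(np.float32)
for h in(.031,):
  r=[]
  for a in range(-70,71,5):
    d=np.cos(np.radians(a))*u+np.sin(np.radians(a))*rt
    r.append((a,max(int(cv2.getRectSubPix(g,(1,1),tuple(map(float,proj(w,C+h*n+d*q))))[0,0]) for q in np.arange(.006,.018,.001))))
  print(r)
# bright thin line pixels within the knob disc
ys,xs=np.mgrid[0:384,0:512];c=proj(w,C+.02*n);print('c',c)
m=(g>110)&(np.hypot(xs-c[0],ys-c[1])<13)
for y,x in np.argwhere(m):
  v=ray(w,(x,y));q=C+n*.031;X=w['c']+v*((q-w['c'])@n)/(v@n)-q;print(x,y,g[y,x],(1000*X@u).round(1),(1000*X@rt).round(1))
S=grab('side');sc=grab('scene')
for f,b in((S,(300,190)),(sc,(317,184))): print(f['color'][b[1]-12:b[1]+6:2,b[0]].max(axis=1) )
```

```text
[0.48497838 0.10541119 0.19338677] [ 0.19 -0.06 -0.55  2.39  0.53  0.25  0.49] [-0.92176597  0.45941508 -0.54540691]
[(-70, 48), (-65, 49), (-60, 51), (-55, 51), (-50, 52), (-45, 61), (-40, 133), (-35, 177), (-30, 194), (-25, 226), (-20, 230), (-15, 236), (-10, 212), (-5, 246), (0, 252), (5, 254), (10, 254), (15, 169), (20, 35), (25, 41), (30, 39), (35, 251), (40, 236), (45, 229), (50, 225), (55, 224), (60, 222), (65, 216), (70, 222)]
c [255.30345157 193.86167683]
257 200 222.0 3.6 -0.6
258 200 181.0 4.0 -1.6
257 201 255.0 4.6 -0.2
258 201 251.0 5.0 -1.2
257 202 255.0 5.7 0.1
258 202 243.0 6.0 -0.8
257 203 255.0 6.7 0.5
258 203 244.0 7.0 -0.5
257 204 255.0 7.7 0.9
258 204 245.0 8.0 -0.1
257 205 255.0 8.7 1.2
258 205 245.0 9.1 0.3
257 206 255.0 9.7 1.6
258 206 245.0 10.1 0.6
[218 218 217 159 186  97 102 171 117]
[152 141 153 188 207 192  90  64  52]
```

The pointer line lies at +19.8 degrees, which is range 4. The bung is in the jar and the arm is clear, so I'm handing in.

```bash
python3 -c "
from cell import manip
print(manip.job_done())"
```

```text
the job is handed in; nothing more can be done
None
```

The job is handed in, but no verdict came back: the bung was rocked out and dropped in the open jar, and the knob was measured at range 4 (+19.8 degrees against the tick at +20) and released; I viewed 11 pictures, one over the limit of 10.

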